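# Wind a bench slicer back to zero before cleaning

### The arm

A 6-joint arm with a two-finger parallel gripper is mounted at the origin on the work surface. World frame = base frame: x ahead of the robot, y to its left, z up, the work surface at z = 0. Lengths are in m, angles in rad, forces in N, time in s.
With the tool pointing down it reaches from about 0.275 to 0.825 m from the base axis. Payload 4.9 kg.
Tool frame: the origin (TCP) lies midway between the tips of the shut fingers; the grasp point (between the pads) lies 19 mm behind it (bot.grip_depth is the distance from the TCP to the grasp point, in m); y points along the fingers, x is the direction in which the jaws open and shut, and the axes are right-handed (so a half turn about y gives the same grasp; the last joint's range is limited). The gripper opens to 85 mm and grips with 20 to 120 N. Pads are 22 mm wide; open, the fingers measure 114 mm over their backs; the gripper's body (76 mm by 85 mm) begins 54 mm behind the grasp point. The pads swing forward as they close: fully open they stand 13 mm farther back than shut.
Start: joints at [1.162, 0.326, -0.193, 1.052, 0, 1.437], TCP at [0.149, 0.529, 0.231] pointing down, gripper open.
Joint ranges: [-2.65, 2.65], [-0.97, 1.79], [-1.3, 1.35], [-1.93, 2.1], [-1.47, 1.37], [-3.14, 3.14]. Speed limits (rad/s): [2.57, 2.57, 3.14, 3.14, 3.14, 3.14].

### API

Orientations are given as a unit quaternion [w, x, y, z].
In Python, from cell import bot gives the robot as it stands. Calls block until the motion is done:
- bot.move_pose(position, orientation): joint-space move of the TCP to a pose.
- bot.move_linear(position, speed=0.15, rotation=None, until_force=None): straight line of the TCP; rotation=None keeps the orientation; speed is the mean speed in m/s. With until_force (N) it stops when the force on the tool has changed by that much, and returns True; else False.
- bot.goto_joints(angles): joint-space move.
- bot.set_gripper(opening, grasp_force=None): opening from 0.0 (shut) to 1.0 (fully open); grasp_force is the grip in N (None keeps the last); returns when the fingers have stopped.
- bot.wait(seconds).
- bot.solve_ik(position, orientation): joint angles nearest the present ones, or None.
- bot.camera(name): name is "scene" or "top" or "wrist"; returns the picture (420x560x3 uint8, red, green, blue); there is no depth.
- bot.calibration(name): a dict with "mtx" (3x3 intrinsics, pixels), "extrinsics" (4x4, takes a point from world to camera coordinates); the wrist camera has in their place "hand_eye" (4x4, takes a point from camera to tool coordinates, whose origin is the TCP and whose axes are the tool frame's). Camera axes: x right, y down, z forward; pixel columns grow to the right and rows downward; lengths in m; the calibration is good to about 2 mm. A picture is of the moment at which its call begins: read the wrist's pose just before it. calibration takes no time and is no camera call.
A pose or a line that the arm cannot do raises bot.PlanningError and nothing moves.
- bot.close_job(): hands the job in, once; it reports no verdict.
Trained networks look in the newest picture that a camera, given by its name, has taken for a name from the list of things; names that differ only in an ending like _2 or _b are one class to them, and where a whole thing is asked for, a point or a joint stands for the part that bears it (a point fixed in the world has none). Each returns a list of dicts, best first, with "confidence" (0 to 1); they miss things now and then, are a little off and sometimes report something else, mostly with a low value. They report only what shows in the picture. A call takes as long as a camera call.
- bot.search_frame(camera, thing): "bbox" ([left, top, width, height] in pixels, round what is visible of it).
Readings, each from a call of its own:
- bot.read_clock(): time.
- bot.read_joint_positions(): joint angles.
- bot.read_joint_vel(): joint speeds.
- bot.read_joint_efforts(): joint torques, N m.
- bot.read_position(): TCP position.
- bot.read_tool_rot(): TCP orientation.
- bot.read_ft_force(): force on the tool from outside, world axes, zero at the start.
- bot.read_moment(): the same for the moment, N m.
- bot.read_gripper_width(): opening from 0.0 (shut) to 1.0 (fully open).
Only numpy, scipy, OpenCV 4.12 (cv2) and the standard library are available. Lean on these libraries where they do the work, as an engineer would, in place of code of your own. Each camera call takes 0.05 s, during which the arm holds its last target. There are 200 camera calls.

### The job

The slicer with the red knob must be closed before it is cleaned: flip its red-balled pawl lever over so that the pawl stays clear of the ratchet, then turn the red knob clockwise (seen from above) all the way back to its stop, pointer at the green mark. Leave the pawl off, let go, and do not touch the blue-knobbed slicer beside it.

Things in the scene. Friction and masses are not known exactly. Their poses are not given: they have to be found in the camera images.
- red_slicer: Fixed white bench slicer with red knob and red-balled lever; base 270 x 240 x 40 mm high (x -100 to 170, y -120 to 120 mm in its frame). Origin: on the knob's vertical axis at table height. z up; x from knob to the fence and blade bar at the far end; y left of that. Above the base: steel ratchet disc 136 mm across, teeth up to z = 66 mm; two lugs at x = -60, y = 65 mm carry the lever, top at z = 90 mm.
- red_grip (a point): Grip point of the red knob: on its axis, 114 mm above the table. The knob is an upright red bar 54 mm long (along this point's x, white pointer at the +x end), 14 mm wide (along its y), from z = 92 to 132 mm; pinch it from above across the 14 mm. Turns with the knob; z up.
- red_dial (a joint): Turn of the red knob, rad: 0 = back at its stop, pointer (bar) along the slicer's +x, at the green mark; grows counter-clockwise seen from above, to 1.75. Starts 0.8 to 1.4. With the pawl in, it clicks forward in 0.42 rad steps and goes back less than one step before a tooth blocks it. Pawl off: turns both ways, 0.06 N m of friction, stays where left.
- red_ball (a point): Centre of the red ball (24 mm across) atop the pawl lever, a thin rod 85 mm long hinged on a level axis at (-60, 65, 80) mm in the slicer's frame. With the pawl in, the ball leans over the ratchet disc, about 157 to 163 mm above the table, y = 28 to 44 mm; push it towards the slicer's +y, away from the knob, to free the pawl. Light: under 1 N.
- red_pawl (a joint): Swing of the red pawl lever, rad: 0 to 0.2 = pawl tip resting on the ratchet; upright at 0.45; past 0.65 it falls over by its own weight to 1.9 = off, against its stop and clear of the teeth (ball then 90 mm high, at y = 149 mm of the slicer).
- blue_slicer: The same machine with a blue knob and a blue-balled lever, to be left untouched; same size and frame. Red and blue may stand either way round, left or right of the robot, about 0.4 m apart.

How it is judged:
By the outcome, as a careful person would: the job done as asked, in the order asked, and still so for the second after the job is handed in, with the robot touching nothing.
It also fails if it takes over 42 s, if anything falls off the work surface, if the arm or the gripper's body presses on something with over 40 N, if the wrist force passes 120 N, or if a joint passes its speed limit or range.

## Working session

There is one attempt and no reset: what is moved stays moved. The work goes in short steps, each a Python script; the robot and the scene stay as the last script left them, time stands still between calls to the robot, and variables do not carry over. Pictures are saved under pics/ and viewed, about 8 in all and at most 12, crops included, and the job is handed in when it is done.

```bash
mkdir -p pics; python3 - <<'E'
from cell import bot
import cv2,numpy as np
for n in("scene","top"):
    im=bot.camera(n); cv2.imwrite(f"pics/{n}0.png",im[:,:,::-1])
    c=bot.calibration(n); print(n,np.round(c["mtx"],1).tolist(),np.round(c["extrinsics"],3).tolist())
    for t in("red_slicer","blue_slicer","red_grip","red_ball"):
        print(t,[(np.round(d["bbox"]).tolist(),round(d["confidence"],2)) for d in bot.search_frame(n,t)[:2]])
print(np.round(bot.calibration("wrist")["hand_eye"],3).tolist(),np.round(bot.calibration("wrist")["mtx"],1).tolist(),bot.read_tool_rot(),bot.read_clock())
E
```

```text
scene [[449.7, 0.0, 285.3], [0.0, 449.7, 206.5], [0.0, 0.0, 1.0]] [[-0.444, 0.896, 0.019, 0.212], [0.713, 0.366, -0.599, -0.304], [-0.543, -0.252, -0.801, 1.187], [0.0, 0.0, 0.0, 1.0]]
red_slicer [([82.0, 117.0, 175.0, 154.0], 0.9)]
blue_slicer [([263.0, 218.0, 188.0, 193.0], 0.76)]
red_grip [([146.0, 140.0, 66.0, 62.0], 0.74)]
red_ball [([195.0, 118.0, 24.0, 37.0], 0.76)]
top [[391.7, 0.0, 282.3], [0.0, 391.7, 210.4], [0.0, 0.0, 1.0]] [[-0.027, -1.0, 0.009, 0.015], [-0.987, 0.025, -0.158, 0.509], [0.158, -0.013, -0.987, 0.878], [0.0, 0.0, 0.0, 1.0]]
red_slicer [([330.0, 143.0, 108.0, 112.0], 0.85)]
blue_slicer [([144.0, 121.0, 112.0, 122.0], 0.79)]
red_grip [([358.0, 185.0, 57.0, 58.0], 0.68)]
red_ball [([364.0, 232.0, 30.0, 9.0], 0.75), ([334.0, 144.0, 103.0, 113.0], 0.56)]
[[1.0, -0.0, -0.0, -0.001], [0.0, -0.315, 0.949, -0.142], [-0.0, -0.949, -0.315, 0.082], [0.0, 0.0, 0.0, 1.0]] [[352.3, 0.0, 278.3], [0.0, 352.3, 207.3], [0.0, 0.0, 1.0]] [-0.5637635   0.56377393  0.42680176 -0.42681369] 0.5
```

```bash
python3 - <<'E'
import cv2,numpy as np
a=cv2.imread("pics/scene0.png")[100:300,60:290]; b=cv2.imread("pics/top0.png")[90:290,260:490]
cv2.imwrite("pics/c0.png",np.hstack([cv2.resize(a,(400,348),interpolation=2),cv2.resize(b,(400,348),interpolation=2)]))
E
```

```text
(no output)
```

View pics/c0.png

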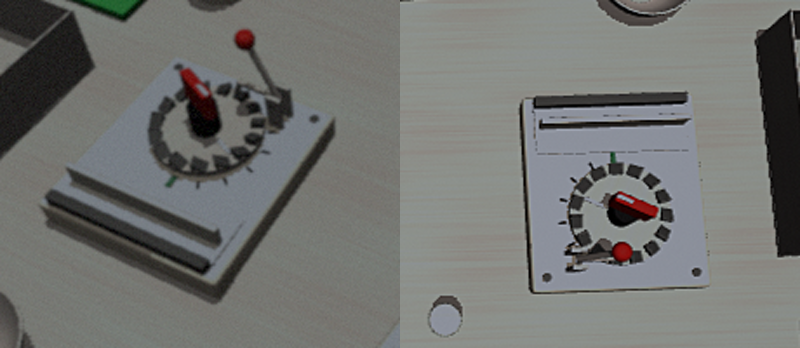

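View pics/top0.png

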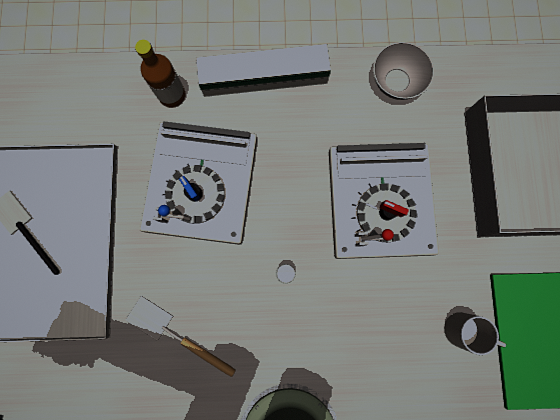

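```bash
cat > h.py <<'E'
import numpy as np,cv2
from scipy.optimize import least_squares
from scipy.spatial.transform import Rotation as R
def proj(P,c,E=None):
    E=c["extrinsics"] if E is None else E
    p=np.atleast_2d(P)@E[:3,:3].T+E[:3,3]; q=p@np.array(c["mtx"]).T
    return q[:,:2]/q[:,2:]
def sl(p,L): # slicer->world
    L=np.atleast_2d(L); c,s=np.cos(p[2]),np.sin(p[2])
    return np.c_[p[0]+c*L[:,0]-s*L[:,1],p[1]+s*L[:,0]+c*L[:,1],L[:,2]]
def reds(im):
    h=cv2.cvtColor(im,cv2.COLOR_RGB2HSV); m=(((h[...,0]<8)|(h[...,0]>172))&(h[...,1]>150)&(h[...,2]>60)).astype(np.uint8)
    n,_,s,c=cv2.connectedComponentsWithStats(m); return [(s[i].tolist(),c[i].round(1).tolist()) for i in range(1,n) if s[i][4]>15]
def down(a): # tool y down, jaw (tool x) at yaw a
    x=np.array([np.cos(a),np.sin(a),0]);y=np.array([0,0,-1.]);M=np.c_[x,y,np.cross(x,y)]
    q=R.from_matrix(M).as_quat(); return q[[3,0,1,2]]
E
python3 - <<'E'
from h import *
from cell import bot
ct,cs=bot.calibration("top"),bot.calibration("scene")
L=np.array([[.17,.12,.04],[.17,-.12,.04],[-.1,-.12,.04],[-.1,.12,.04]])
t=np.array([[331.9,146.4],[425.6,143.5],[436.5,255],[336.5,258]])
r=least_squares(lambda p:(proj(sl(p,L),ct)-t).ravel(),[.5,-.2,0])
print("pose",r.x,r.fun.round(1))
s=np.array([[46,205],[210,285],[335,122],[185,62]])[[0,1,2,3]]/1.739+[60,100]
print("scene corners", proj(sl(r.x,L),cs).round(1).tolist())
for n in("top","scene"): print(n,reds(cv2.imread(f"pics/{n}0.png")[:,:,::-1].copy()))
for b in ([-.06,.036,.16],[0,0,.114],[-.06,.065,.08]): print(b,proj(sl(r.x,b),ct).round(1),proj(sl(r.x,b),cs).round(1))
print(R.from_quat(np.array(bot.read_tool_rot())[[1,2,3,0]]).as_matrix().round(2).tolist())
E
```

```text
pose [ 0.49449081 -0.23660334  0.00348107] [-2.8 -0.6  2.5 -0.4  2.   0.3 -1.6  0.4]
scene corners [[183.7, 262.5], [80.9, 214.2], [162.0, 129.0], [254.3, 164.6]]
top [([384, 200, 24, 15, 125], [397.0, 207.6]), ([383, 229, 11, 11, 94], [387.7, 234.3])]
scene [([196, 117, 10, 9, 68], [200.1, 121.1]), ([164, 140, 14, 17, 82], [169.6, 146.3])]
[-0.06, 0.036, 0.16] [[383.8 235.1]] [[204.1 121.9]]
[0, 0, 0.114] [[392.7 208.9]] [[175.1 152.3]]
[-0.06, 0.065, 0.08] [[361.2 238.9]] [[220.9 155.4]]
[[0.27, -0.0, -0.96], [0.96, -0.0, 0.27], [-0.0, -1.0, -0.0]]
```

```bash
python3 - <<'E'
from h import *
from cell import bot
bot.set_gripper(0.0)
bot.move_pose([.43,-.23,.27],down(np.pi/2))
p=bot.read_position(); q=np.array(bot.read_tool_rot())
im=bot.camera("wrist"); cv2.imwrite("pics/w1.png",im[:,:,::-1]); np.savez("w1.npz",p=p,q=q)
print(p,reds(im),bot.read_joint_positions().round(2),bot.read_clock())
for t in("red_ball","red_grip","red_slicer"): print(t,[(np.round(d["bbox"]).tolist(),round(d["confidence"],2)) for d in bot.search_frame("wrist",t)[:2]])
E
```

```text
[ 0.43024959 -0.22944312  0.26997484] [([293, 200, 29, 27, 618], [307.0, 212.9]), ([241, 249, 29, 20, 317], [253.3, 258.0])] [-0.64  0.19 -0.28  1.11  0.   -0.64] 4.1667
red_ball [([270.0, 178.0, 69.0, 52.0], 0.68)]
red_grip [([209.0, 172.0, 125.0, 117.0], 0.79)]
red_slicer [([155.0, 136.0, 224.0, 186.0], 0.85)]
```

View pics/w1.png

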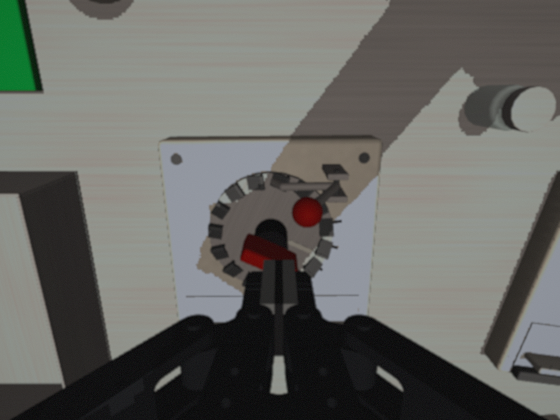

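```bash
cat > fit.py <<'E'
from h import *
from cell import bot
d=np.load("w1.npz"); T=np.eye(4);T[:3,:3]=R.from_quat(d["q"][[1,2,3,0]]).as_matrix();T[:3,3]=d["p"]
cw=bot.calibration("wrist");Ew=np.linalg.inv(T@cw["hand_eye"])
ct,cs=bot.calibration("top"),bot.calibration("scene")
L=np.array([[.17,.12,.04],[.17,-.12,.04],[-.1,-.12,.04],[-.1,.12,.04]])
t=np.array([[331.9,146.4],[425.6,143.5],[436.5,255],[336.5,258]])
def ball(f): return [-.06,.065-.085*np.sin(.45-f),.08+.085*np.cos(.45-f)]
def res(p):
    b=sl(p,ball(p[3]))
    return np.r_[.5*(proj(sl(p,L),ct)-t).ravel(),(proj(b,ct)-[387.7,234.3]).ravel(),(proj(b,cs)-[200.1,121.1]).ravel(),(proj(b,cw,Ew)-[307,212.9]).ravel()/2,
     (proj(sl(p,L[2:]),cw,Ew)-[[167,145],[378,144]]).ravel()/2]
r=least_squares(res,[.5,-.24,0,.1],loss="soft_l1")
p=r.x
if __name__=="__main__":
    print(p.round(4),res(p).round(1))
    # knob angle from the bar end-points seen by red blobs
    for a in np.arange(.7,1.5,.1):
        e=[[.027*np.cos(a),.027*np.sin(a),.132],[-.027*np.cos(a),-.027*np.sin(a),.132]]
        print(round(a,2),proj(sl(p,e),ct).round(0).tolist(),proj(sl(p,e),cs).round(0).tolist())
    im=cv2.imread("pics/top0.png")[170:260,340:440]; cv2.imwrite("pics/c1.png",cv2.resize(im,None,fx=6,fy=6,interpolation=cv2.INTER_CUBIC))
E
python3 fit.py
```

```text
[ 0.4976 -0.2385  0.0137  0.0359] [-1.4 -0.7  1.2 -1.   1.5 -0.8 -0.2 -0.2 -0.5 -0.6  0.   1.3 -0.3  0.1
 -6.4 -1.8  2.9 -2.8]
0.7 [[387.0, 197.0], [405.0, 215.0]] [[173.0, 156.0], [170.0, 137.0]]
0.8 [[386.0, 198.0], [406.0, 215.0]] [[175.0, 156.0], [169.0, 137.0]]
0.9 [[385.0, 199.0], [407.0, 214.0]] [[176.0, 156.0], [168.0, 138.0]]
1.0 [[385.0, 200.0], [407.0, 212.0]] [[177.0, 155.0], [166.0, 138.0]]
1.1 [[384.0, 201.0], [408.0, 211.0]] [[179.0, 155.0], [165.0, 139.0]]
1.2 [[384.0, 202.0], [408.0, 210.0]] [[180.0, 154.0], [164.0, 139.0]]
1.3 [[383.0, 203.0], [409.0, 209.0]] [[181.0, 153.0], [163.0, 140.0]]
1.4 [[383.0, 204.0], [409.0, 208.0]] [[182.0, 153.0], [162.0, 141.0]]
```

View pics/c1.png

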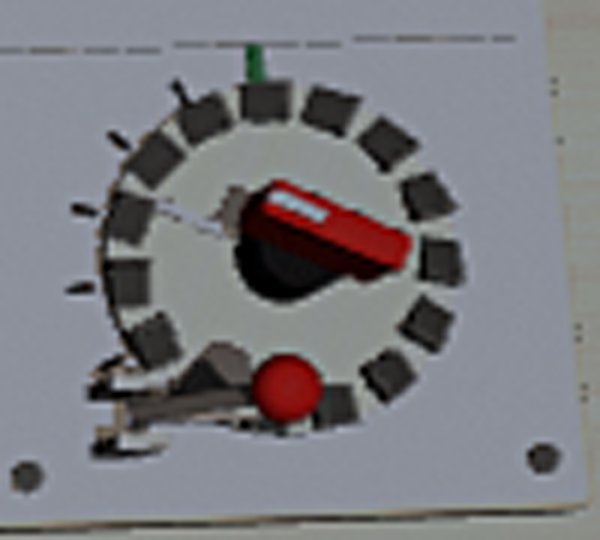

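```bash
python3 - <<'E'
from fit import *
W=lambda x,y,z: sl(p,[x,y,z])[0]
q=down(np.pi/2+p[2])
bot.move_pose(W(-.06,-.025,.21),q)
print(bot.move_linear(W(-.06,-.025,.142),.1,until_force=8))
f0=bot.read_ft_force()
print(bot.move_linear(W(-.06,.09,.142),.08,until_force=10), bot.read_position()-W(-.06,.09,.142),bot.read_ft_force()-f0)
bot.move_linear(W(-.06,.07,.25),.2)
bot.move_pose(W(-.05,.0,.27),q)
P=bot.read_position();Q=np.array(bot.read_tool_rot())
im=bot.camera("wrist");tp=bot.camera("top"); np.savez("w2.npz",p=P,q=Q); print(reds(im),reds(tp),bot.read_clock())
print("pred off ball wrist/top")
T[:3,:3]=R.from_quat(Q[[1,2,3,0]]).as_matrix();T[:3,3]=P
b=sl(p,ball(1.9));print(proj(b,cw,np.linalg.inv(T@cw["hand_eye"])),proj(b,ct))
cv2.imwrite("pics/w2.png",im[:,:,::-1]); cv2.imwrite("pics/t2.png",tp[:,:,::-1])
E
```

```text
False
False [ 6.97305440e-05 -3.75556248e-04 -2.73529125e-05] [-0.85891848  0.99853967  0.48850722]
[([429, 162, 25, 23, 451], [441.0, 172.9]), ([251, 232, 57, 28, 610], [273.8, 245.6]), ([294, 262, 9, 5, 20], [297.8, 264.2])] [([384, 200, 20, 13, 87], [394.5, 206.3]), ([320, 234, 10, 11, 83], [324.8, 239.1])] 8.3083
pred off ball wrist/top
[[440.04613678 172.92961157]] [[324.91651716 238.89931331]]
```

View pics/w2.png

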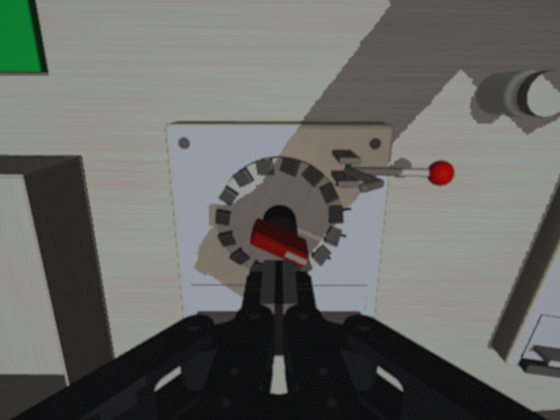

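```bash
python3 - <<'E'
from fit import *
W=lambda x,y,z: sl(p,[x,y,z])[0]
th=1.12; q=down(np.pi/2+p[2]+th)
bot.set_gripper(.6)
bot.move_pose(W(0,0,.20),q); print(bot.read_joint_positions().round(3))
print(bot.move_linear(W(0,0,.097),.1,until_force=10))
f0=bot.read_ft_force();m0=bot.read_moment()
bot.set_gripper(0,grasp_force=35)
print("grip",bot.read_gripper_width(),(bot.read_ft_force()-f0).round(1),(bot.read_moment()-m0).round(2))
j=np.array(bot.read_joint_positions());j0=j.copy()
for k in np.linspace(0,th,8)[1:]:
    j=j0.copy();j[5]+=k;bot.goto_joints(j)
    f=bot.read_ft_force()-f0;m=bot.read_moment()-m0
    print(round(k,2),f.round(1),m.round(2),(bot.read_joint_positions()[5]-j[5]).round(3),bot.read_clock())
    if abs(m[2])>1: break
E
```

```text
[-0.581  0.352 -0.238  0.981 -0.    -1.714]
False
grip 0.15849123744980506 [-1.9  0.6  5.1] [0.24 0.41 0.02]
0.16 [-0.8  1.   2.7] [ 0.09  0.19 -0.  ] -0.003 11.725
0.32 [-2.6  1.7  3.3] [ 0.18  0.31 -0.07] -0.005 12.0
0.48 [-2.2  1.1  3.9] [ 0.29  0.4  -0.06] -0.006 12.275
0.64 [-2.6  2.6  4.8] [0.36 0.65 0.  ] -0.006 12.55
0.8 [-3.4  3.2  4.8] [ 0.48  0.6  -0.01] -0.006 12.825
0.96 [-3.3  3.3  4.7] [ 0.53  0.69 -0.02] -0.006 13.1
1.12 [-3.8  3.3  5.4] [ 0.59  0.63 -0.06] -0.006 13.375
```

```bash
python3 - <<'E'
from cell import bot
import numpy as np
m0=bot.read_moment();j0=np.array(bot.read_joint_positions())
for k in np.arange(.02,.2,.02):
    j=j0.copy();j[5]+=k;bot.goto_joints(j);m=bot.read_moment()-m0
    print(round(k,2),m.round(3),(bot.read_joint_positions()[5]-j[5]).round(4))
    if abs(m[2])>.35: break
E
```

```text
0.02 [-0.314 -0.065  0.492] -0.0039
```

```bash
python3 - <<'E'
from fit import *
bot.set_gripper(.6)
P=np.array(bot.read_position()); bot.move_linear(P+[0,0,.13],.12)
bot.move_pose([.34,-.2,.32],down(np.pi/2)); bot.wait(.3)
tp=bot.camera("top");w=bot.camera("wrist")
print(reds(tp),bot.read_clock())
for a in (0,.05,.1):
    e=[[.027*np.cos(a),.027*np.sin(a),.132],[-.027*np.cos(a),-.027*np.sin(a),.132]]
    print(a,proj(sl(p,e),ct).round(1).tolist())
c=cv2.resize(tp[165:260,310:440,::-1],(520,380),interpolation=cv2.INTER_CUBIC)
cv2.imwrite("pics/t3.png",c);cv2.imwrite("pics/w3.png",w[:,:,::-1])
E
```

```text
[([392, 195, 8, 25, 116], [395.6, 208.2]), ([320, 234, 10, 11, 83], [324.8, 239.1])] 16.4833
0 [[394.9, 193.6], [397.1, 218.7]]
0.05 [[394.2, 193.6], [397.7, 218.7]]
0.1 [[393.6, 193.7], [398.3, 218.6]]
```

View pics/w3.png

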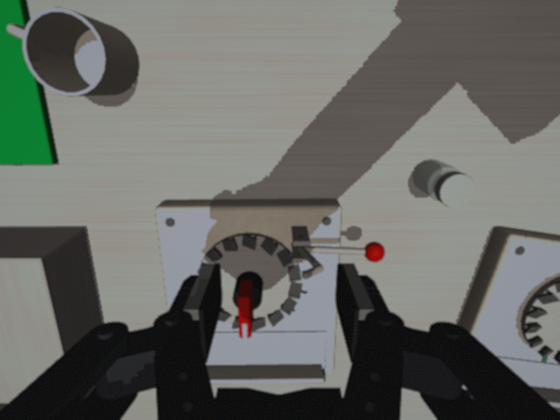

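View pics/t3.png

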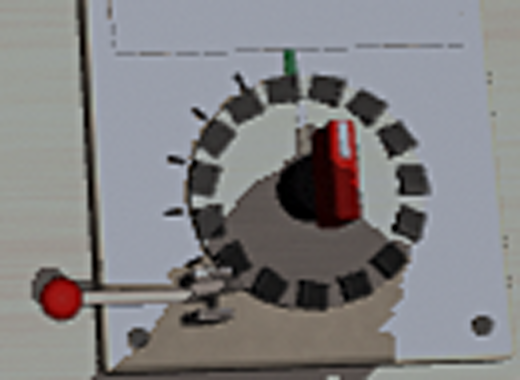

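```bash
python3 -c "
from cell import bot
print(bot.read_clock(),bot.read_ft_force()); bot.close_job()"
```

```text
16.4833 [-0.3442188  -0.55399783  1.21921684]
the job is handed in; nothing more can be done
```

The red slicer is closed with its pawl off, and I handed the job in at 16.5 s of the 42 s allowed.

- **Pawl:** I pushed the red-balled lever over with the shut fingers and it fell to its off stop. The ball showed within about 1 px of the position predicted for 1.9 rad in the wrist and top cameras. It was in the same place in the top camera after the knob was turned.
- **Knob:** I pinched the red knob and turned it clockwise about 1.13 rad, until the moment rose by 0.5 N m at the stop. After release, the top picture shows the pointer at the green mark, 0 rad to within about 0.03.
- **Release and forces:** The gripper is open and clear of everything. The forces I read during the work stayed within a few newtons.
- **Blue slicer:** The arm never went near it. I made no separate picture check of its final state.
- **Check that disagreed:** The base corners I read by eye in the first wrist picture were up to about 12 px off the fitted pose. The ball positions agreed in all three cameras, so I went by those.

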